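# Level the gel-casting table and set each tray in the tightest bay that takes it

## Task

Get the casting table ready for pouring gels: first turn the levelling knob until the ball of the level rests between its two rings, and let go of the knob. Then set every gel tray flat on the floor of the narrowest bay that will take it (their lengths are not marked, so try the bays), with the walls covering both of its open ends. The table must still be level at the end; leave the other things on the bench where they are.

Things in the scene. Friction and masses are not known exactly. Their poses are not given: they have to be found in the camera images.
- caster: the casting table: a white plate on feet, with six parallel upright walls across it that leave five bays in a row, ever wider from bay 1 to bay 5. Origin under it on the bench; y along the row from bay 1 towards bay 5 and the knob, x along the walls away from the robot, z up. Walls 8 mm thick, 104 mm long; with their rounded rubber beads they rise 22 mm above the plate
- bay_1 (a point): centre of the floor of the narrowest bay, 54 mm wide between its walls (along y); axes as the table's. The floor is about 36 mm above the bench
- bay_2 (a point): centre of the floor of the second bay, 62 mm wide; axes as bay 1
- bay_3 (a point): centre of the floor of the third bay, 70 mm wide; axes as bay 1
- bay_4 (a point): centre of the floor of the fourth bay, 78 mm wide; axes as bay 1
- bay_5 (a point): centre of the floor of the fifth and widest bay, 86 mm wide; axes as bay 1
- knob: round black knurled knob of the levelling screw, upright on the table's end beyond bay 5: 42 mm across. Origin on its axis at the plate's level, about 36 mm above the bench; the knob reaches from 14 to 40 mm above it. Turned clockwise seen from above it raises its end of the table. Turns lightly, stays where it is left, 1.4 turns from stop to stop; at the start the ball lies on the knob's side
- ball (a joint): steel ball, 14 mm across, in the level's open white channel along the table's far edge: its distance in m from the channel's middle, positive towards the knob. It rolls to the low end; 0 is level. Two black rings across the channel, each 12 mm from its middle, hold the ball between them when it is within 5 mm of the middle. A clockwise turn of the knob moves it by -5 mm per radian
- level_mid (a point): middle of the level's channel (92 mm long along the table's y, 20 mm wide)
- tray_p: gel tray of clear plastic, a white comb fixed across its middle. Origin: centre of its underside; z up; x across it along the comb (84 mm wide), y along its length to its open ends. Floor 5 mm, side walls 18 mm high. The comb's bar is the handle: centred, 92 mm long along x, 14 mm thick along y, 30 to 58 mm above the underside. 130 g. Half a turn looks the same. May be absent
- tray_q: another such tray, of another length; comb and bar the same. The trays' lengths (50 to 84 mm) are not given and no two are alike: each is 3 mm shorter than one of the bays is wide, and at least 5 mm too long for the next narrower bay. May be absent
- tray_r: another such tray, of another length; comb and bar the same. May be absent
- tray_s: another such tray, of another length; comb and bar the same. May be absent
- tray_t: another such tray, of another length; comb and bar the same. May be absent
- bottle: green bottle with a blue cap, 64 mm across, 130 mm tall; stands by, not to be disturbed
- beaker: glass beaker, 72 mm across, 90 mm tall; stands by, not to be disturbed
- tip_box: blue box of pipette tips, 120 x 80 x 66 mm; stands by, not to be disturbed
- pipette_1: pipette lying down, 260 mm long, 28 mm high; stands by, not to be disturbed
Things that resemble listed ones, but are neither listed nor needed, are in the scene too. What is shaped like the tray_s but purple is not meant. What is shaped like the tray_p but red is not meant.

How it is judged (in metres and radians):
On the way, in this order (a step that is already met when the one before it is completed fails the run):
1. the ball of the level rests between its rings, and the knob is let go (value of joint ball between -0.005 and 0.005 m and velocity of joint ball between -0.004 and 0.004 m/s and contact force between the fingers and knob below 0.5 N), for 0.3 s.
2. every tray lies flat in the narrowest bay that takes it (((x of tray_p in the frame of bay_1 between -0.012 and 0.012 m and y of tray_p in the frame of bay_1 between -0.004 and 0.004 m and z of tray_p in the frame of bay_1 between -0.004 and 0.004 m) or (x of tray_p in the frame of bay_2 between -0.012 and 0.012 m and y of tray_p in the frame of bay_2 between -0.004 and 0.004 m and z of tray_p in the frame of bay_2 between -0.004 and 0.004 m and y of tray_p_c0 in the frame of tray_p above 0.027 m) or (x of tray_p in the frame of bay_3 between -0.012 and 0.012 m and y of tray_p in the frame of bay_3 between -0.004 and 0.004 m and z of tray_p in the frame of bay_3 between -0.004 and 0.004 m and y of tray_p_c0 in the frame of tray_p above 0.031 m) or (x of tray_p in the frame of bay_4 between -0.012 and 0.012 m and y of tray_p in the frame of bay_4 between -0.004 and 0.004 m and z of tray_p in the frame of bay_4 between -0.004 and 0.004 m and y of tray_p_c0 in the frame of tray_p above 0.035 m) or (x of tray_p in the frame of bay_5 between -0.012 and 0.012 m and y of tray_p in the frame of bay_5 between -0.004 and 0.004 m and z of tray_p in the frame of bay_5 between -0.004 and 0.004 m and y of tray_p_c0 in the frame of tray_p above 0.039 m)) and angle between each of tray_p, tray_q, tray_r, tray_s, tray_t's own z axis and vertical below 0.06 rad and linear speed of each of tray_p, tray_q, tray_r, tray_s, tray_t below 0.02 m/s and ((x of tray_q in the frame of bay_1 between -0.012 and 0.012 m and y of tray_q in the frame of bay_1 between -0.004 and 0.004 m and z of tray_q in the frame of bay_1 between -0.004 and 0.004 m) or (x of tray_q in the frame of bay_2 between -0.012 and 0.012 m and y of tray_q in the frame of bay_2 between -0.004 and 0.004 m and z of tray_q in the frame of bay_2 between -0.004 and 0.004 m and y of tray_q_c0 in the frame of tray_q above 0.027 m) or (x of tray_q in the frame of bay_3 between -0.012 and 0.012 m and y of tray_q in the frame of bay_3 between -0.004 and 0.004 m and z of tray_q in the frame of bay_3 between -0.004 and 0.004 m and y of tray_q_c0 in the frame of tray_q above 0.031 m) or (x of tray_q in the frame of bay_4 between -0.012 and 0.012 m and y of tray_q in the frame of bay_4 between -0.004 and 0.004 m and z of tray_q in the frame of bay_4 between -0.004 and 0.004 m and y of tray_q_c0 in the frame of tray_q above 0.035 m) or (x of tray_q in the frame of bay_5 between -0.012 and 0.012 m and y of tray_q in the frame of bay_5 between -0.004 and 0.004 m and z of tray_q in the frame of bay_5 between -0.004 and 0.004 m and y of tray_q_c0 in the frame of tray_q above 0.039 m)) and ((x of tray_r in the frame of bay_1 between -0.012 and 0.012 m and y of tray_r in the frame of bay_1 between -0.004 and 0.004 m and z of tray_r in the frame of bay_1 between -0.004 and 0.004 m) or (x of tray_r in the frame of bay_2 between -0.012 and 0.012 m and y of tray_r in the frame of bay_2 between -0.004 and 0.004 m and z of tray_r in the frame of bay_2 between -0.004 and 0.004 m and y of tray_r_c0 in the frame of tray_r above 0.027 m) or (x of tray_r in the frame of bay_3 between -0.012 and 0.012 m and y of tray_r in the frame of bay_3 between -0.004 and 0.004 m and z of tray_r in the frame of bay_3 between -0.004 and 0.004 m and y of tray_r_c0 in the frame of tray_r above 0.031 m) or (x of tray_r in the frame of bay_4 between -0.012 and 0.012 m and y of tray_r in the frame of bay_4 between -0.004 and 0.004 m and z of tray_r in the frame of bay_4 between -0.004 and 0.004 m and y of tray_r_c0 in the frame of tray_r above 0.035 m) or (x of tray_r in the frame of bay_5 between -0.012 and 0.012 m and y of tray_r in the frame of bay_5 between -0.004 and 0.004 m and z of tray_r in the frame of bay_5 between -0.004 and 0.004 m and y of tray_r_c0 in the frame of tray_r above 0.039 m)) and ((x of tray_s in the frame of bay_1 between -0.012 and 0.012 m and y of tray_s in the frame of bay_1 between -0.004 and 0.004 m and z of tray_s in the frame of bay_1 between -0.004 and 0.004 m) or (x of tray_s in the frame of bay_2 between -0.012 and 0.012 m and y of tray_s in the frame of bay_2 between -0.004 and 0.004 m and z of tray_s in the frame of bay_2 between -0.004 and 0.004 m and y of tray_s_c0 in the frame of tray_s above 0.027 m) or (x of tray_s in the frame of bay_3 between -0.012 and 0.012 m and y of tray_s in the frame of bay_3 between -0.004 and 0.004 m and z of tray_s in the frame of bay_3 between -0.004 and 0.004 m and y of tray_s_c0 in the frame of tray_s above 0.031 m) or (x of tray_s in the frame of bay_4 between -0.012 and 0.012 m and y of tray_s in the frame of bay_4 between -0.004 and 0.004 m and z of tray_s in the frame of bay_4 between -0.004 and 0.004 m and y of tray_s_c0 in the frame of tray_s above 0.035 m) or (x of tray_s in the frame of bay_5 between -0.012 and 0.012 m and y of tray_s in the frame of bay_5 between -0.004 and 0.004 m and z of tray_s in the frame of bay_5 between -0.004 and 0.004 m and y of tray_s_c0 in the frame of tray_s above 0.039 m)) and ((x of tray_t in the frame of bay_1 between -0.012 and 0.012 m and y of tray_t in the frame of bay_1 between -0.004 and 0.004 m and z of tray_t in the frame of bay_1 between -0.004 and 0.004 m) or (x of tray_t in the frame of bay_2 between -0.012 and 0.012 m and y of tray_t in the frame of bay_2 between -0.004 and 0.004 m and z of tray_t in the frame of bay_2 between -0.004 and 0.004 m and y of tray_t_c0 in the frame of tray_t above 0.027 m) or (x of tray_t in the frame of bay_3 between -0.012 and 0.012 m and y of tray_t in the frame of bay_3 between -0.004 and 0.004 m and z of tray_t in the frame of bay_3 between -0.004 and 0.004 m and y of tray_t_c0 in the frame of tray_t above 0.031 m) or (x of tray_t in the frame of bay_4 between -0.012 and 0.012 m and y of tray_t in the frame of bay_4 between -0.004 and 0.004 m and z of tray_t in the frame of bay_4 between -0.004 and 0.004 m and y of tray_t_c0 in the frame of tray_t above 0.035 m) or (x of tray_t in the frame of bay_5 between -0.012 and 0.012 m and y of tray_t in the frame of bay_5 between -0.004 and 0.004 m and z of tray_t in the frame of bay_5 between -0.004 and 0.004 m and y of tray_t_c0 in the frame of tray_t above 0.039 m))), for 0.2 s.
At the end, for the whole second after the job is handed in: the ball is within 5 mm of the middle of the channel (between the rings); every tray present lies at rest on the floor of the narrowest bay it fits, within 12 mm of the bay's middle along the walls, 4 mm across it and 4 mm in height, tilted less than 0.06 rad (all of step 2 and value of joint ball between -0.005 and 0.005 m); the robot touches nothing.
It fails at once if a bystander on the bench is moved by more than 30 mm (distance of any of bottle, beaker, tip_box, pipette_1 from where it was at the start of the episode above 0.03 m).
Of tray_p, tray_q, tray_r, tray_s, tray_t only 3 to 5 are there at a start; the rules pass over those that are not, and their reading is None.
At some moment in a run one of tray_p, tray_q, tray_r, tray_s, tray_t may be knocked a few centimetres aside while the robot is not near it.
Once in a run the grip may slacken for a moment while it holds something.
It also fails if it takes over 210 s, if anything falls off the work surface, if the arm or the gripper's body presses on something with over 40 N, if the wrist force passes 120 N, or if a joint passes its speed limit or range.

## Robot

A 6-joint arm with a two-finger parallel gripper is mounted at the origin on the work surface. World frame = base frame: x ahead of the robot, y to its left, z up, the work surface at z = 0. Lengths are in mm, angles in degrees, forces in N, time in s.
With the tool pointing down it reaches from about 350 to 850 mm from the base axis. Payload 8.1 kg.
Tool frame: the origin (TCP) lies midway between the tips of the shut fingers; the grasp point (between the pads) lies 19 mm behind it (r.grasp_offset is the distance from the TCP to the grasp point, in mm); z points along the fingers, x is the direction in which the jaws open and shut, and the axes are right-handed (so a half turn about z gives the same grasp; the last joint's range is limited). The gripper opens to 85 mm and grips with 20 to 120 N. Pads are 22 mm wide; open, the fingers measure 114 mm over their backs; the gripper's body (76 mm by 85 mm) begins 54 mm behind the grasp point. The pads swing forward as they close: fully open they stand 13 mm farther back than shut.
Start: joints at [-78.518, 7.471, 85.268, -0, 87.261, -4.893], TCP at [169.175, -575.661, 231.292] pointing down, gripper open.
Joint ranges: [-169.43, 169.43], [-51.17, 129.36], [1.28, 143.12], [-76.62, 256.62], [0, 156.53], [-152.29, 152.29]. Speed limits (degrees/s): [136.94, 136.94, 159.86, 180, 180, 180].

## Interface

Orientations are given as [roll, pitch, yaw] about the fixed x, y, z axes, in that order (R = Rz(yaw) Ry(pitch) Rx(roll)).
In Python, from bench import r, optics, hand_in gives the robot as it stands.
- The arm moves only by the shell command python3 -m pendant 'ROWS' [FORCE]. ROWS is JSON, a list of rows, each a list of 5 numbers: the opening, from 0 (shut) to 1 (fully open), then the shift along the tool's x, y, z in mm, then the turn about the tool's z in degrees. A call has 1 to 10 rows; each row shifts and turns the commanded pose from where the row before left it, along the tool's axes as they then stand; what a row does not reach is not made up. A row lasts 1/10 s, in which the tool goes at most 50 mm and 8.59 degrees, less where a joint would pass 70% of its speed; a pose out of reach is approached as far as the arm can. A call with a gripper value outside its range is refused whole. The fingers move at their own pace and stop on an object; FORCE is the grip in N (left out, the last holds). Time passes only in rows, so rows that do not move let the fingers close. It gives the time, the measured TCP pose, the force and the opening at its end, in the units of the state.
- r.sense(): the state, without advancing time (a new reading comes with each control period).
- optics.snapshot(name): name is "scene" or "top" or "wrist"; returns (picture, depth): 420x560x3 uint8, blue, green, red; 420x560 float32, mm along the optical axis (not along the pixel's ray), 0 where there is no reading.
- optics.camera_params(name): a dict with "camera_matrix" (3x3 intrinsics, pixels), "eye" and "orientation" of the camera in the world. Camera axes: x right, y down, z forward; pixel columns grow to the right and rows downward; lengths in mm; the calibration is good to about 2 mm. A picture is of the moment at which its call begins: read the wrist's pose just before it. camera_params takes no time and is no camera call; for the wrist camera it gives the pose at the moment of the call.
- hand_in(): hands the job in, once; it reports no verdict.
Trained networks look in the newest picture that a camera, given by its name, has taken for a name from the list of things; names that differ only in an ending like _2 or _b are one class to them, and where a whole thing is asked for, a point or a joint stands for the part that bears it (a point fixed in the world has none). Each returns a list of dicts, best first, with "score" (0 to 1); they miss things now and then, are a little off and sometimes report something else, mostly with a low value. They report only what shows in the picture. A call takes as long as a camera call. They do not tell look-alikes from the thing itself.
- optics.search_frame(camera, query): "at" ([x, y, z] in mm, in world coordinates, good to about 4 mm: the middle of the surface that is visible of it).
The state is a dict: "time": time; "joint_pos": joint angles; "qd": joint speeds; "joint_efforts": joint torques, N m; "tool_pos": TCP position; "tcp_rot": TCP orientation; "ft_force": force on the tool from outside, world axes, zero at the start; "wrist_torque": the same for the moment, N m; "finger_gap": finger opening in mm.
Only numpy, scipy, OpenCV 4.12 (cv2) and the standard library are available. Lean on these libraries where they do the work, as an engineer would, in place of code of your own. Each camera call takes 0.05 s, during which the arm holds its last target. There are 200 camera calls.

## Working session

There is one attempt and no reset: what is moved stays moved. The work goes in short steps, Python scripts to look and compute and a shell command to move; the robot and the scene stay as the last step left them, time stands still between calls to the robot, and variables do not carry over. Pictures are saved under pics/ and viewed, about 12 in all and at most 16, crops included, and the job is handed in when it is done.

```bash
mkdir -p pics; ls; cat > h.py <<'E'
import numpy as np, cv2
from bench import r, optics, hand_in
from scipy.spatial.transform import Rotation as Rn
def snap(cam,name=None):
    p=optics.camera_params(cam); im,d=optics.snapshot(cam)
    if name: cv2.imwrite(f'pics/{name}.png',im)
    return im,d,p
def Rc(p):
    o=np.array(p['orientation'],float)
    return o if o.shape==(3,3) else Rn.from_euler('xyz',o,degrees=True).as_matrix()
def cloud(d,p):
    K=np.array(p['camera_matrix']); v,u=np.mgrid[:d.shape[0],:d.shape[1]]
    P=np.stack([(u-K[0,2])/K[0,0]*d,(v-K[1,2])/K[1,1]*d,d],-1)
    P=P@Rc(p).T+np.array(p['eye']); P[d==0]=np.nan
    return P
def pix(u,v,z,p):
    "pixel ray met with height z"
    K=np.array(p['camera_matrix']); q=Rc(p)@np.array([(u-K[0,2])/K[0,0],(v-K[1,2])/K[1,1],1.]); e=np.array(p['eye'])
    return e+q*(z-e[2])/q[2]
def proj(X,p):
    K=np.array(p['camera_matrix']); q=K@(Rc(p).T@(np.array(X,float)-np.array(p['eye']))); return q[:2]/q[2]
E
python3 - <<'E'
from h import *
for c in('scene','top'):
    im,d,p=snap(c,c+'0'); print(c,p)
    for q in('tray_p','knob','caster','ball','level_mid','bay_1','bay_5'):
        print(q,[(np.round(o['at']).tolist(),round(o['score'],2)) for o in optics.search_frame(c,q)])
print(r.sense(), r.grasp_offset)
E
```

```text
pics
scene {'camera_matrix': array([[540.40252904,   0.        , 273.73638206],
       [  0.        , 540.40252904, 202.0484889 ],
       [  0.        ,   0.        ,   1.        ]]), 'eye': array([1055.52765365, -820.30033075, 1218.49221946]), 'orientation': array([-139.68788636,    0.58789203,   32.08534133])}
tray_p [([747.0, -369.0, 3.0], 0.98), ([439.0, 145.0, 9.0], 0.89), ([362.0, -286.0, 4.0], 0.82), ([331.0, 283.0, 20.0], 0.71), ([439.0, -151.0, 11.0], 0.69), ([334.0, -428.0, 20.0], 0.61), ([454.0, -17.0, 17.0], 0.6)]
knob [([623.0, 240.0, 79.0], 0.58), ([332.0, 280.0, 19.0], 0.44)]
caster [([635.0, -27.0, 38.0], 0.75)]
ball []
level_mid [([634.0, -23.0, 36.0], 0.92)]
bay_1 [([634.0, -23.0, 34.0], 0.73)]
bay_5 [([634.0, -23.0, 34.0], 0.73)]
top {'camera_matrix': array([[525.10775716,   0.        , 277.82913412],
       [  0.        , 525.10775716, 212.69074312],
       [  0.        ,   0.        ,   1.        ]]), 'eye': array([ 453.37708785,  -23.4584387 , 1369.32535454]), 'orientation': array([-176.78940496,    0.57268734,  -89.72793105])}
tray_p [([428.0, -138.0, 5.0], 0.9
[... 418 characters left out ...]
 0.56)]
{'time': 0.8, 'joint_pos': array([-7.85161385e+01,  7.46853418e+00,  8.52660868e+01,  7.18303018e-04,
        8.72614199e+01, -4.89438522e+00]), 'qd': array([-0.06408697, -0.03322824,  0.06079865,  0.03912543,  0.05209346,
       -0.01464115]), 'joint_efforts': array([ 1.00812304e-03, -5.69257522e+01, -5.00840127e+01, -1.85540644e-04,
        8.59022784e-04,  4.08359298e-06]), 'tool_pos': array([ 169.2030728 , -575.66978801,  231.33612419]), 'tcp_rot': array([-1.79999623e+02, -4.00584510e-03, -7.36217876e+01]), 'ft_force': array([-0.01599783, -0.58952243, -0.79434127]), 'wrist_torque': array([-0.00103009,  0.04311448, -0.00850861]), 'finger_gap': 85.18342938860852} 18.700000000000003
```

View pics/top0.png

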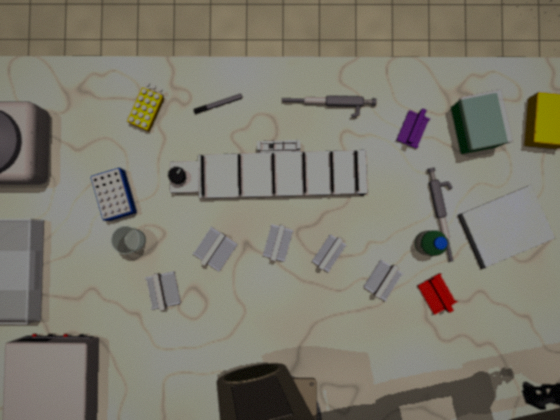

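View pics/scene0.png

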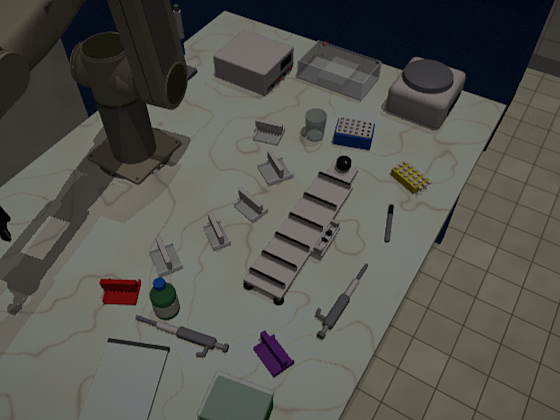

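Top view: there are five clear trays at (215,249), (278,243), (329,253), (383,280) and (162,290). The look-alikes are red (437,293) and purple (413,128). The knob is at (177,175) and the level at (278,146). All five trays are present, so each bay takes exactly one and their length order decides which goes where.

```bash
python3 - <<'E'
from h import *
im,d,p=snap('top'); P=cloud(d,p)
# caster: walls high band
z=P[...,2]; m=(P[...,0]>540)&(P[...,0]<720)&(P[...,1]>-260)&(P[...,1]<290)&(z>28)&(z<62)
X=P[m]; (c,s,a)=cv2.minAreaRect(X[:,:2].astype(np.float32)); print(c,s,a, np.percentile(X[:,2],[5,50,95]))
k=(P[...,0]>590)&(P[...,0]<660)&(P[...,1]>200)&(P[...,1]<290)&(z>62); print('knob',P[k].mean(0),k.sum())
w=optics.camera_params('wrist'); s=r.sense(); R=Rn.from_euler('xyz',s['tcp_rot'],degrees=True).as_matrix()
print(w['camera_matrix'][0,0]); print('cam in tool',R.T@(w['eye']-s['tool_pos']), (R.T@Rc(w)).round(3))
cr=im[120:210,150:390]; cv2.imwrite('pics/c1.png',cv2.resize(cr,None,fx=3.3,fy=3.3,interpolation=cv2.INTER_CUBIC))
E
```

```text
(643.3952026367188, 18.109176635742188) (143.46563720703125, 504.3145446777344) 1.653072714805603 [29.78245962 34.54073165 55.0983733 ]
knob [619.86973893 244.05229347  72.8908738 ] 240
322.9315622267912
cam in tool [   0.70692652  -76.42141496 -143.48211736] [[ 1.     0.     0.   ]
 [-0.     0.955  0.296]
 [ 0.    -0.296  0.955]]
```

View pics/c1.png

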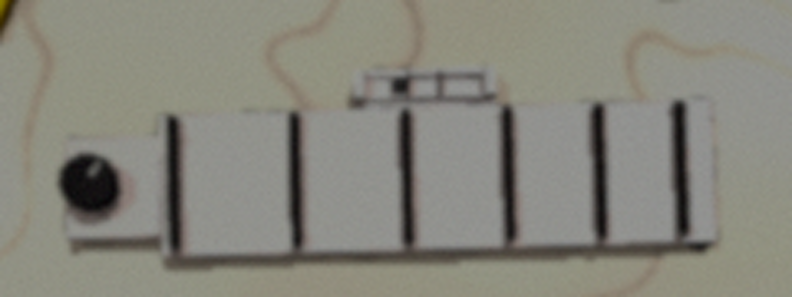

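```bash
cat >> h.py <<'E'
def go(x,y,z,yaw=None):
    s=r.sense(); R=Rn.from_euler('xyz',s['tcp_rot'],degrees=True).as_matrix()
    d=R.T@(np.array([x,y,z])-s['tool_pos']); t=0 if yaw is None else (s['tcp_rot'][2]-yaw+180)%360-180
    print('shift',d.round(1),'turn',round(t,1),'j6',s['joint_pos'][5].round(1),'t',s['time'])
def st():
    s=r.sense(); print('t',round(s['time'],2),s['tool_pos'].round(1),s['tcp_rot'].round(2),'F',s['ft_force'].round(1),'gap',round(s['finger_gap'],1),'j6',s['joint_pos'][5].round(1))
E
M='python3 -m pendant'
$M '[[0.7,-33,-33.2,0,0],[0.7,-33,-33.2,0,0],[0.7,-33,-33.2,0,0],[0.7,-33,-33.2,0,0],[0.7,-33,-33.2,0,0],[0.7,-33,-33.2,0,0],[0.7,-33,-33.2,0,0],[0.7,-33,-33.2,0,0],[0.7,-33,-33.2,0,0],[0.7,-33,-33.2,0,0]]'
$M '[[0.7,-33,-33.2,0,0],[0.7,-33,-33.2,0,0],[0.7,-33,-33.2,0,0],[0.7,-33,-33.2,0,0],[0.7,-33,-33.2,0,0],[0.7,-33,-33.2,0,0],[0.7,-33,-33.2,0,0],[0.7,-33,-33.2,0,0],[0.7,-33,-33.2,0,0],[0.7,-33,-33.2,0,0]]'
$M '[[0.7,0,0,0,-8.5],[0.7,0,0,0,-8.5],[0.7,0,0,0,-8.5],[0.7,0,0,0,-8.5],[0.7,0,0,0,-8.5],[0.7,0,0,0,-8.5],[0.7,0,0,0,-8.5],[0.7,0,0,0,-8.5],[0.7,0,0,0,-8.5],[0.7,0,0,0,-8.5]]'
python3 - <<'E'
from h import *
st(); im,d,p=snap('wrist','w1'); P=cloud(d,p)
m=(P[...,2]>62)&(P[...,2]<90); print(m.sum(),np.nanmean(P[m],0),np.percentile(P[m][:,2],[5,50,95]))
print(proj([634,243,75],p))
E
```

```text
time: 1.85
tool_pos: [395.3, -163.7, 231.7]
tcp_rot: [-180.0, -0.1, -73.6]
ft_force: [1.6, -1.0, -0.5]
finger_gap: 59.7
time: 2.85
tool_pos: [620.9, 246.7, 231.2]
tcp_rot: [-180.0, -0.0, -73.6]
ft_force: [0.5, -0.8, -0.4]
finger_gap: 59.9
time: 3.85
tool_pos: [620.2, 244.8, 231.2]
tcp_rot: [180.0, 0.0, 11.7]
ft_force: [-0.8, 0.4, -0.2]
finger_gap: 59.4
t 3.85 [620.2 244.8 231.2] [180.     0.    11.73] F [-0.8  0.4 -0.2] gap 59.4 j6 5.4
4310 [535.28413706 321.33484232  73.93862542] [64.13142809 74.69131903 87.83717351]
[291.68984733 200.97654888]
```

View pics/w1.png

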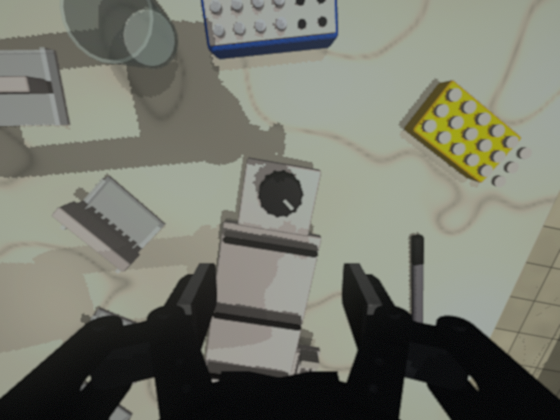

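The wrist view shows the knob at (280,193), with its pointer towards the lower right.

```bash
python3 - <<'E'
from h import *
im,d,p=snap('wrist'); P=cloud(d,p)
print(pix(280,193,75,p), P[193,280],P[225,300],P[200,312],P[160,245])
m=(P[...,2]>68)&(P[...,2]<82)&(abs(P[...,0]-620)<35)&(abs(P[...,1]-245)<35);X=P[m];print(m.sum(),(X.max(0)+X.min(0))/2,X.max(0)-X.min(0))
E
M='python3 -m pendant'
$M '[[0.7,0,0,0,-8.5],[0.7,0,0,0,-8.5],[0.7,0,0,0,-8.5],[0.7,0,0,0,-8.5],[0.7,0,0,0,-8.5],[0.7,0,0,0,-8.5],[0.7,0,0,0,-8.5],[0.7,0,0,0,-8.5],[0.7,0,0,0,-8.5],[0.7,0,0,0,-8.5]]'
$M '[[0.7,0,0,0,-8.5],[0.7,0,0,0,-8.5],[0.7,0,0,0,-8.5],[0.7,0,0,0,-8.5],[0.7,0,0,0,-8.5]]'
python3 - <<'E'
from h import *
st()
E
```

```text
[621.37923332 248.40175335  75.        ] [621.41692322 248.23598226  74.28535065] [653.12253108 207.97692724  34.31635017] [659.22045503 238.74891059  34.30774611] [577.54458408 260.67737875   0.66534353]
1518 [621.93037563 245.40949965  72.75821049] [42.91578443 43.86017203  9.51345898]
time: 4.95
tool_pos: [620.2, 244.7, 231.2]
tcp_rot: [-180.0, 0.0, 96.4]
ft_force: [-0.5, -0.1, 0.1]
finger_gap: 59.5
time: 5.45
tool_pos: [620.2, 244.7, 231.2]
tcp_rot: [-180.0, -0.0, 138.9]
ft_force: [0.2, 1.3, -0.8]
finger_gap: 59.6
t 5.45 [620.2 244.7 231.2] [-179.99   -0.    138.92] F [ 0.2  1.3 -0.8] gap 59.6 j6 -121.8
```

```bash
M='python3 -m pendant'
$M '[[0.7,0.5,2.6,34,0],[0.7,0,0,40,0],[0.7,0,0,40,0],[0.7,0,0,30,0],[0.7,0,0,20,0],[0.7,0,0,20,0],[0.4,0,0,0,0],[0.3,0,0,0,0],[0.3,0,0,0,0],[0.3,0,0,0,0]]' 30
$M '[[0.3,0,0,0,8],[0.3,0,0,0,8],[0.3,0,0,0,8],[0.3,0,0,0,8],[0.3,0,0,0,8],[0.3,0,0,0,8],[0.3,0,0,0,8],[0.3,0,0,0,8],[0.3,0,0,0,8],[0.3,0,0,0,8]]'
$M '[[0.3,0,0,0,8],[0.3,0,0,0,8],[0.3,0,0,0,8],[0.3,0,0,0,8],[0.3,0,0,0,8],[0.3,0,0,0,8],[0.3,0,0,0,8],[0.3,0,0,0,0],[0.3,0,0,0,0],[0.3,0,0,0,0]]'
python3 - <<'E'
from h import *
st()
a=cv2.imread('pics/top0.png'); b,d,p=snap('top','top1')
f=lambda i:cv2.resize(i[135:160,248:310],None,fx=10,fy=10,interpolation=cv2.INTER_CUBIC)
cv2.imwrite('pics/c2.png',np.vstack([f(a),f(b)]))
E
```

```text
time: 6.45
tool_pos: [620.4, 245.4, 45.1]
tcp_rot: [-179.8, -0.0, 138.7]
ft_force: [5.1, -3.4, -20.0]
finger_gap: 40.9
time: 7.45
tool_pos: [620.4, 246.6, 45.7]
tcp_rot: [-179.9, 0.1, 58.4]
ft_force: [2.3, 0.5, -15.8]
finger_gap: 41.0
time: 8.45
tool_pos: [621.2, 246.9, 46.2]
tcp_rot: [180.0, 0.0, 2.7]
ft_force: [5.0, 2.1, -16.9]
finger_gap: 41.1
t 8.45 [621.2 246.9  46.2] [1.7999e+02 4.0000e-02 2.7000e+00] F [  5.    2.1 -16.9] gap 41.1 j6 14.6
```

View pics/c2.png

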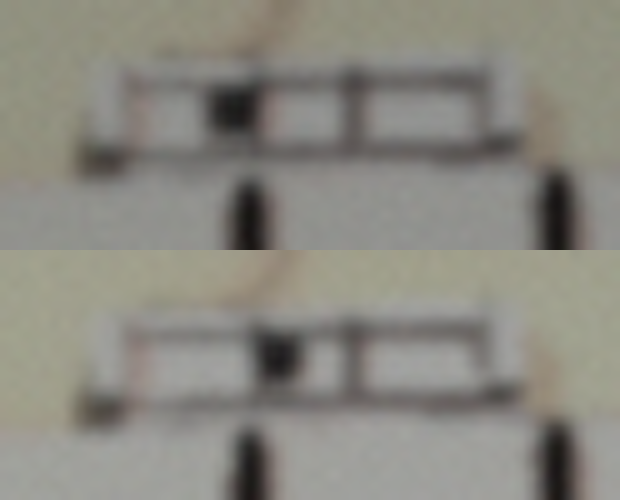

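Top row is before, bottom row is now. The rings are at crop columns 257 and 355, so the middle is at 306. The ball moved from 232 to 278, about 7 mm short, so I need about 79° more.

```bash
M='python3 -m pendant'
$M '[[0.3,0,0,0,7.9],[0.3,0,0,0,7.9],[0.3,0,0,0,7.9],[0.3,0,0,0,7.9],[0.3,0,0,0,7.9],[0.3,0,0,0,7.9],[0.3,0,0,0,7.9],[0.3,0,0,0,7.9],[0.3,0,0,0,7.9],[0.3,0,0,0,7.9]]'
$M '[[0.3,0,0,0,0],[0.5,0,0,0,0],[0.7,0,0,0,0],[0.7,0,0,0,0],[0.7,0,0,-10,0],[0.7,0,0,-40,0],[0.7,0,0,-40,0],[0.7,0,0,-40,0],[0.7,0,0,-40,0],[0.7,0,0,-40,0]]'
python3 - <<'E'
from h import *
st()
b,d,p=snap('top','top2'); w,_,_=snap('wrist')
f=lambda i:cv2.resize(i[135:160,248:310],None,fx=9,fy=9,interpolation=cv2.INTER_CUBIC)
cv2.imwrite('pics/c3.png',np.vstack([f(b),cv2.resize(w[:336],(558,335))]))
E
```

```text
time: 9.5
tool_pos: [622.1, 246.1, 46.8]
tcp_rot: [-180.0, -0.1, -76.6]
ft_force: [7.2, -1.5, -14.5]
finger_gap: 40.9
time: 10.5
tool_pos: [621.4, 247.2, 260.7]
tcp_rot: [-179.9, 0.0, -76.1]
ft_force: [1.0, 0.3, 1.1]
finger_gap: 59.8
t 10.5 [621.4 247.2 260.7] [-1.799e+02  1.000e-02 -7.613e+01] F [1.  0.3 1.1] gap 59.8 j6 93.4
```

View pics/c3.png

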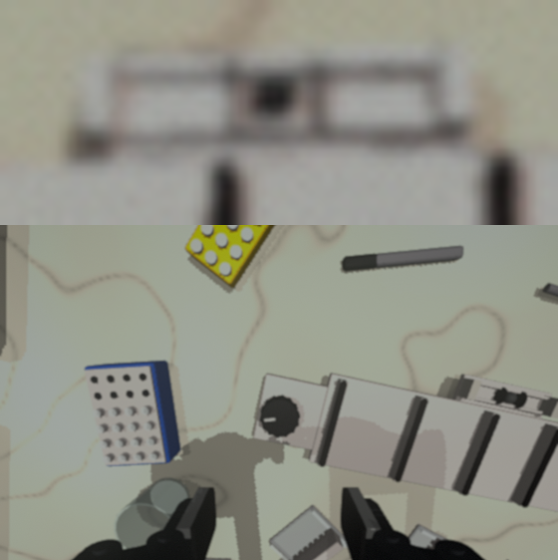

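The ball sits midway between its rings at crop (272,95) and the knob is released. Next is a survey from above the table's middle.

```bash
M='python3 -m pendant'
$M '[[0.7,0,0,0,7],[0.7,0,0,0,6.9],[0.7,40,15,0,0],[0.7,40,15,0,0],[0.7,40,15,0,0],[0.7,40,15,0,0],[0.7,40,15,0,0],[0.7,42,16,0,0],[0.7,0,0,0,0],[0.7,0,0,0,0]]'
python3 - <<'E'
from h import *
st(); im,d,p=snap('wrist','w2'); np.savez('w2.npz',im=im,d=d,eye=p['eye'],o=p['orientation'],K=p['camera_matrix'])
E
```

```text
time: 11.6
tool_pos: [530.4, 4.4, 258.3]
tcp_rot: [-179.9, 0.0, -90.2]
ft_force: [0.2, -0.5, 0.3]
finger_gap: 59.4
t 11.6 [530.4   4.4 258.3] [-1.7991e+02  2.0000e-02 -9.0170e+01] F [ 0.2 -0.5  0.3] gap 59.4 j6 85.1
```

View pics/w2.png

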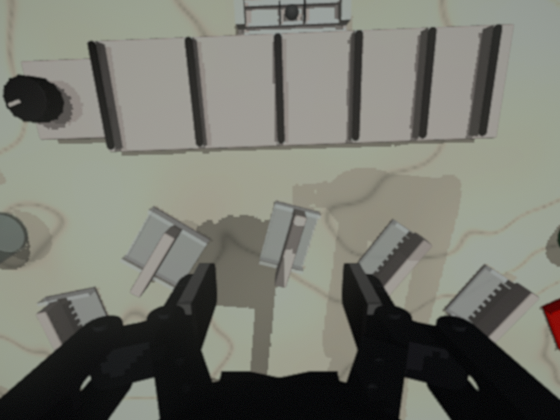

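The survey shows the table walls across the top and the ball between its rings at (291,12). The trays are at (165,247), (290,237), (393,253) and (487,303), plus (70,315) partly behind the finger. I'll fit these from depth.

```bash
cat >> h.py <<'E'
def walls(P,verbose=True):
    "wall bead tops -> table axis angle, wall y positions along the row"
    m=(P[...,2]>47)&(P[...,2]<66)&(P[...,0]>575)&(P[...,0]<712)&(P[...,1]>-250)&(P[...,1]<218)
    n,l=cv2.connectedComponents(cv2.morphologyEx(m.astype(np.uint8),cv2.MORPH_OPEN,np.ones((3,3))))
    W=[P[l==i] for i in range(1,n) if (l==i).sum()>80]
    return sorted([(c:=X.mean(0),*cv2.fitLine(X[:,:2].astype(np.float32),cv2.DIST_HUBER,0,.01,.01)[:2,0],np.ptp(X[:,0]),X[:,0].min(),X[:,0].max()) for X in W],key=lambda t:t[0][1])
def tray(P,x,y,rad=75):
    "bar centre, bar angle (deg), extents along length of low part"
    D=np.hypot(P[...,0]-x,P[...,1]-y)<rad
    B=P[D&(P[...,2]>46)&(P[...,2]<66)]
    if len(B)<20: return None
    c,s,a=cv2.minAreaRect(B[:,:2].astype(np.float32)); 
    vx,vy=cv2.fitLine(B[:,:2].astype(np.float32),cv2.DIST_HUBER,0,.01,.01)[:2,0]
    u=np.array([vx,vy]); n=np.array([-vy,vx]); 
    L=P[D&(P[...,2]>3.5)&(P[...,2]<25)][:,:2]-np.array(c); 
    t,w=L@n,L@u; k=(abs(w)<48)&(abs(t)<50)
    h,e=np.histogram(t[k],np.arange(-52,53,2))
    return dict(c=np.round(c,1),size=np.round(s,1),ang=round(float(np.degrees(np.arctan2(vy,vx))),1),len=np.percentile(t[k],[.5,99.5]).round(1),wid=np.percentile(w[k],[.5,99.5]).round(1),z=B[:,2].max().round(1),n=len(B))
E
python3 - <<'E'
from h import *
f=np.load('w2.npz'); p=dict(camera_matrix=f['K'],eye=f['eye'],orientation=f['o']); P=cloud(f['d'],p)
for w in walls(P): print(np.round(w[0],1),'ang',np.degrees(np.arctan2(w[2],w[1])).round(2),np.round(w[3:],1))
_,d,pt=snap('top'); Q=cloud(d,pt)
print('top'); 
for w in walls(Q): print(np.round(w[0],1),'ang',np.degrees(np.arctan2(w[2],w[1])).round(2),np.round(w[3:],1))
for n,(x,y) in dict(A=(331,285),B=(438,158),C=(454,-12),D=(428,-138),E=(360,-274)).items():
    print(n,tray(P,x,y)); print('  top',tray(Q,x,y))
E
```

```text
[ 639.3 -203.5   55.7] ang 1.9 [104.2 585.  689.2]
[ 636.8 -142.    56.2] ang 1.85 [104.  582.9 686.9]
[634.9 -72.7  56.9] ang 1.87 [103.5 580.9 684.4]
[700.6 -58.7  54.2] ang 10.15 [ 18.  692.7 710.7]
[702.1  -8.1  49.2] ang 46.5 [ 10.2 696.8 707.1]
[632.2   4.1  58. ] ang 1.88 [103.6 578.3 682. ]
[699.3  41.5  54.4] ang 1.85 [ 22.  689.5 711.5]
[629.3  88.8  56.7] ang 1.86 [103.9 575.5 679.4]
[627.3 181.9  55.8] ang 1.87 [100.9 575.  675.9]
top
[ 652.  -205.1   55.3] ang 2.04 [ 71.5 614.8 686.4]
[ 631.5 -144.1   55.9] ang 1.82 [101.8 581.8 683.6]
[625.3 182.7  55.5] ang 2.21 [ 98.1 575.3 673.4]
A {'c': array([349.1, 291.7]), 'size': array([55.8, 16. ]), 'ang': 13.5, 'len': array([-37.3,  36.6]), 'wid': array([-27.6,  24.3]), 'z': np.float64(61.3), 'n': 728}
  top {'c': array([330. , 287.9]), 'size': array([91.3, 15.4]), 'ang': 12.2, 'len': array([-42.3,  45.8]), 'wid': array([-46.1,  46.7]), 'z': np.float64(65.0), 'n': 236}
B {'c': array([438. , 154.5]), 'size': array([14.1, 92.9]), 'ang': -33.3, 'len': array([-40.9,  41.2]), 'wid': array([-41.9,  42.3]), 'z': np.float64(61.1), 'n'
[... 496 characters left out ...]
4(64.8), 'n': 207}
D {'c': array([ 435.4, -144.1]), 'size': array([14.8, 77.3]), 'ang': -32.7, 'len': array([-4.6, 25.6]), 'wid': array([-43.6,  34.8]), 'z': np.float64(61.7), 'n': 1037}
  top {'c': array([ 427.5, -140.9]), 'size': array([14.4, 91.2]), 'ang': -34.0, 'len': array([-48.5,  45.9]), 'wid': array([-45.2,  46.6]), 'z': np.float64(62.9), 'n': 218}
E {'c': array([ 366.7, -283.3]), 'size': array([15.9, 76.6]), 'ang': -32.5, 'len': array([-9.7, 34. ]), 'wid': array([-46.6,  34.2]), 'z': np.float64(61.5), 'n': 1120}
  top {'c': array([ 358. , -280.1]), 'size': array([16.3, 91.3]), 'ang': -33.6, 'len': array([-46.2,  46.2]), 'wid': array([-43.3,  45.9]), 'z': np.float64(64.4), 'n': 229}
```

The depth fits are clear. The walls lie at 1.87°, with spacing that matches the given widths. Tray lengths come out at A≈75 (bay 4), B≈83 (bay 5), C≈59 (bay 2), D≈51 (bay 1) and E≈67 (bay 3). I'll start with C.

```bash
M='python3 -m pendant'
$M '[[0.7,4,25,25,0],[0.7,4,25,25,0],[0.7,4,25,25,0],[0.7,0.6,0.4,23,7.5],[0.7,0,0,0,7.5],[0.7,0,0,30,0],[0.7,0,0,30,0],[0.7,0,0,30,0],[0.7,0,0,24,0],[0.7,0,0,18,0]]' 60
$M '[[0.1,0,0,0,0],[0,0,0,0,0],[0,0,0,0,0],[0,0,0,0,0],[0,0,0,-20,0],[0,0,0,-40,0],[0,0,0,-40,0],[0,0,0,-32,0],[0,0,0,0,-8.5],[0,0,0,0,-8.5]]' 60
python3 - <<'E'
from h import *
st(); 
B=dict(b1=(636.0,-174.9),b2=(633.9,-108.9),b3=(631.5,-34.9),b4=(628.8,47.0),b5=(625.9,137.0))
go(*B['b2'],160,-88.13)
im,d,p=snap('wrist','w3'); P=cloud(d,p); s=r.sense()['tool_pos']
m=(np.hypot(P[...,0]-s[0],P[...,1]-s[1])<70)&(P[...,2]>100); X=P[m]; print(m.sum(),X.min(0),X.max(0))
print(tray(P,s[0],s[1]))
for w in walls(P): print(np.round(w[0],1),'ang',np.degrees(np.arctan2(w[2],w[1])).round(2),np.round(w[3:],1))
E
```

```text
time: 12.7
tool_pos: [454.4, -5.9, 25.5]
tcp_rot: [179.9, 0.0, -104.9]
ft_force: [1.0, -0.1, 0.8]
finger_gap: 59.5
time: 13.7
tool_pos: [456.4, -7.7, 162.0]
tcp_rot: [-179.7, -0.0, -87.7]
ft_force: [-0.4, 0.2, -2.4]
finger_gap: 12.8
t 13.7 [456.4  -7.7 162. ] [-1.7973e+02 -4.0000e-02 -8.7700e+01] F [-0.4  0.2 -2.4] gap 12.8 j6 80.3
shift [ 108.3 -173.2    2.9] turn 0.4 j6 80.3 t 13.7
56694 [423.69140895 -70.25820169 133.47192157] [501.8704787   55.39343617 258.9870503 ]
None
[ 597.9 -143.1   55.6] ang 3.28 [ 31.7 582.7 614.5]
[594.9 -73.9  56.3] ang 4.17 [ 31.3 580.5 611.8]
[592.1   2.4  57.5] ang 0.25 [ 29.1 578.  607.1]
[589.2  87.   55.9] ang -1.03 [ 30.7 575.  605.7]
[587.7 180.   55.2] ang 0.36 [ 26.8 575.1 601.9]
```

View pics/w3.png

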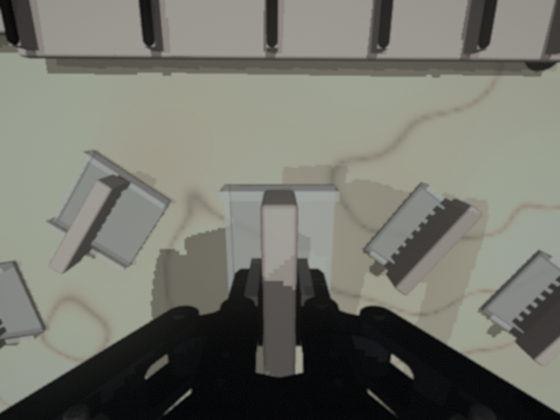

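C is held squarely: bar at (280,285), tray edges at columns 222 and 337. Moving over bay 2.

```bash
M='python3 -m pendant'
$M '[[0,21.6,-34.6,0,0.4],[0,21.6,-34.6,0,0],[0,21.6,-34.6,0,0],[0,21.6,-34.6,0,0],[0,21.6,-34.6,0,0],[0,0,0,30,0],[0,0,0,30,0],[0,0,0,0,0],[0,0,0,0,0]]'
python3 - <<'E'
from h import *
st(); go(633.9,-108.9,100,-88.13); im,d,p=snap('wrist','w4'); P=cloud(d,p)
for w in walls(P): print(np.round(w[0],1),'ang',np.degrees(np.arctan2(w[2],w[1])).round(2),np.round(w[3:],1))
E
```

```text
time: 14.65
tool_pos: [630.3, -110.2, 99.0]
tcp_rot: [179.9, 0.0, -88.5]
ft_force: [1.3, 0.4, -0.7]
finger_gap: 12.9
t 14.65 [ 630.3 -110.2   99. ] [ 1.7989e+02  4.0000e-02 -8.8520e+01] F [ 1.3  0.4 -0.7] gap 12.9 j6 74.0
shift [-1.2 -3.7 -1. ] turn -0.4 j6 74.0 t 14.65
[ 642.2 -203.8   56. ] ang 1.88 [104.8 584.7 689.5]
[ 649.6 -143.9   57.8] ang 3.27 [ 96.6 590.8 687.4]
[643.9 -74.   57.9] ang 1.16 [ 97.4 587.6 685. ]
[702.9 -59.9  54.4] ang 3.88 [ 18.3 693.7 712. ]
[703.1 -21.2  50.6] ang 1.98 [ 17.7 694.  711.7]
[702.9  -9.   49.1] ang 55.25 [ 10.6 697.6 708.2]
[634.9   1.8  55.6] ang 2.01 [104.5 577.8 682.3]
[702.4   2.8  50.6] ang 0.81 [ 17.7 693.4 711.1]
[700.9  39.9  53.4] ang -2.52 [ 22.1 689.8 712. ]
```

View pics/w4.png

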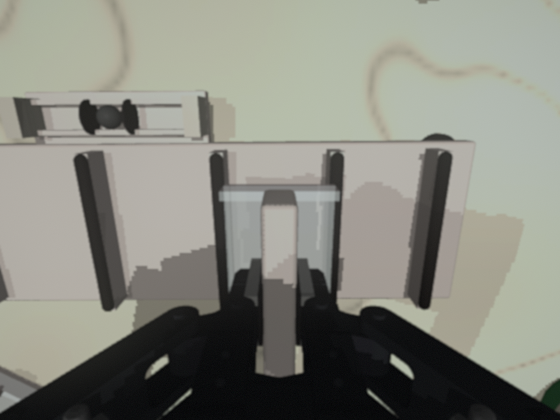

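Tray C is over bay 2, its edges at 222 and 337 lying between the walls at 218 and 337. Lowering it now.

```bash
M='python3 -m pendant'
$M '[[0,-1,-3.6,0,-0.4],[0,0,0,0,0],[0,0,0,8,0],[0,0,0,8,0],[0,0,0,5,0],[0,0,0,5,0],[0,0,0,5,0],[0,0,0,4,0],[0,0,0,2,0],[0,0,0,0,0]]'
python3 - <<'E'
from h import *
st()
E
```

```text
time: 15.7
tool_pos: [634.7, -109.4, 64.9]
tcp_rot: [-180.0, -0.0, -88.0]
ft_force: [-11.6, 3.0, 17.7]
finger_gap: 13.0
t 15.7 [ 634.7 -109.4   64.9] [-1.7999e+02 -1.0000e-02 -8.8020e+01] F [-11.6   3.   17.7] gap 13.0 j6 73.7
```

```bash
M='python3 -m pendant'
$M '[[0,0,0,-1.5,0],[0.2,0,0,0,0],[0.35,0,0,0,0],[0.35,0,0,0,0],[0.35,0,0,-10,0],[0.4,0,0,-40,0],[0.6,0,0,-40,0],[0.7,0,0,-40,0],[0.7,0,0,-40,0],[0.7,0,0,0,0]]'
python3 - <<'E'
from h import *
st(); im,d,p=snap('wrist','w5'); P=cloud(d,p)
def bar(P,x,y,zl=80,zh=105):
    B=P[(np.hypot(P[...,0]-x,P[...,1]-y)<60)&(P[...,2]>zl)&(P[...,2]<zh)]
    c,s,a=cv2.minAreaRect(B[:,:2].astype(np.float32)); return np.round(c,1),np.round(s,1),round(a,1),np.percentile(B[:,2],[10,50,90]).round(1)
print(bar(P,634,-109))
for w in walls(P): print(np.round(w[0],1),np.round(w[3:],1))
_,d,pt=snap('top'); Q=cloud(d,pt); s=r.sense()
for n,(x,y) in dict(A=(331,285),B=(438,158),C=(454,-12),D=(428,-138),E=(360,-274)).items():
    print(n,tray(Q,x,y,60))
E
```

```text
time: 16.7
tool_pos: [638.1, -110.2, 243.2]
tcp_rot: [-179.3, -0.2, -88.0]
ft_force: [0.2, -0.1, 0.1]
finger_gap: 59.9
t 16.7 [ 638.1 -110.2  243.2] [-179.28   -0.21  -88.03] F [ 0.2 -0.1  0.1] gap 59.9 j6 73.7
(array([ 634. , -109.4]), array([91.6, 13.7]), 2.1, array([93.7, 94.8, 95.7]))
[ 639.7 -204.4   56.8] [103.4 585.4 688.8]
[ 636.8 -139.4   56.6] [103.2 583.5 686.7]
[594.3 -92.2  53.6] [  6.3 590.8 597.1]
[673.  -89.7  54.1] [  5.1 670.2 675.3]
[635.9 -74.5  57.6] [103.1 581.5 684.6]
[702.8 -59.6  54.5] [ 18.5 693.5 712. ]
[702.4  -8.7  48.9] [ 10.  697.3 707.3]
[633.2   2.5  56.4] [103.6 578.4 682.1]
[700.8  40.6  53.8] [ 21.5 689.9 711.4]
[630.4  87.8  55.6] [103.5 575.7 679.2]
[605.6 180.   54.1] [ 76.4 575.1 651.5]
A {'c': array([329.8, 288.2]), 'size': array([91.5, 16.4]), 'ang': 12.8, 'len': array([-42. ,  47.6]), 'wid': array([-42.1,  41.8]), 'z': np.float64(64.5), 'n': 239}
B {'c': array([436.8, 153.9]), 'size': array([14.8, 91.2]), 'ang': -34.0, 'len': array([-46.9,  43.1]), 'wid': array([-42.5,  42.2]), 'z': np.float64(65.6), 'n': 219}
C None
D {'c': array([ 431.6, -143. ]), 'size': array([13.8, 82.5]), 'ang': -34.2, 'len': array([-15.8,  45.4]), 'wid': array([-29. ,  46.7]), 'z': np.float64(62.2), 'n': 66}
E {'c': array([ 358.3, -279.8]), 'size': array([15.4, 91.3]), 'ang': -32.9, 'len': array([-48.2,  45.2]), 'wid': array([-42. ,  42.1]), 'z': np.float64(63.0), 'n': 236}
```

C is seated: bar top at 95 mm and centre (634, −109.4). D is next, for bay 1.

```bash
M='python3 -m pendant'
$M '[[0.7,4.6,42,0,0],[0.7,4.6,42,0,0],[0.7,4.6,42,0,0],[0.7,4.6,42,0,0],[0.7,4.7,41.7,0,0],[0.7,0,0,25,8.5],[0.7,0,0,25,8.5],[0.7,0,0,25,8.5],[0.7,0,0,25,8.5],[0.7,0,0,17,1]]' 60
$M '[[0.7,0,0,30,0],[0.7,0,0,30,0],[0.7,0,0,20,0],[0.7,0,0,15,0],[0.7,0,0,5,0],[0.7,0,0,0,0]]'
python3 - <<'E'
from h import *
st(); go(429.3,-140.6,26,-123)
E
$M '[[0.1,0,0,0,0],[0,0,0,0,0],[0,0,0,0,0],[0,0,0,0,0],[0,0,0,-20,0],[0,0,0,-40,0],[0,0,0,-40,0],[0,0,0,-34,0],[0,0,0,0,0]]' 60
$M '[[0,0,0,0,-8.5],[0,0,0,0,-8.5],[0,0,0,0,-8.5],[0,0,0,0,-8.5],[0,0,0,0,-1],[0,0,0,0,0]]'
python3 - <<'E'
from h import *
st(); go(636.2,-175.3,160,-88.13); snap('wrist','w6')
E
```

```text
time: 17.8
tool_pos: [423.7, -138.7, 113.3]
tcp_rot: [179.7, -0.0, -123.3]
ft_force: [0.5, -0.4, -0.0]
finger_gap: 59.8
time: 18.4
tool_pos: [424.3, -138.9, 15.3]
tcp_rot: [179.8, -0.0, -123.0]
ft_force: [0.4, 0.0, -0.2]
finger_gap: 59.7
t 18.4 [ 424.3 -138.9   15.3] [ 1.7980e+02 -3.0000e-02 -1.2303e+02] F [ 0.4  0.  -0.2] gap 59.7 j6 98.3
shift [ -1.3  -5.1 -10.7] turn -0.0 j6 98.3 t 18.4
time: 19.3
tool_pos: [429.1, -141.1, 156.8]
tcp_rot: [-179.4, 0.1, -123.0]
ft_force: [0.2, -0.5, -0.3]
finger_gap: 13.5
time: 19.9
tool_pos: [425.5, -139.5, 150.2]
tcp_rot: [180.0, 0.0, -88.2]
ft_force: [0.3, 0.0, -1.6]
finger_gap: 13.6
t 19.9 [ 425.5 -139.5  150.2] [ 1.7995e+02  2.0000e-02 -8.8220e+01] F [ 0.3  0.  -1.6] gap 13.6 j6 63.5
shift [  42.4 -209.5  -10. ] turn -0.1 j6 63.5 t 19.9
```

View pics/w6.png

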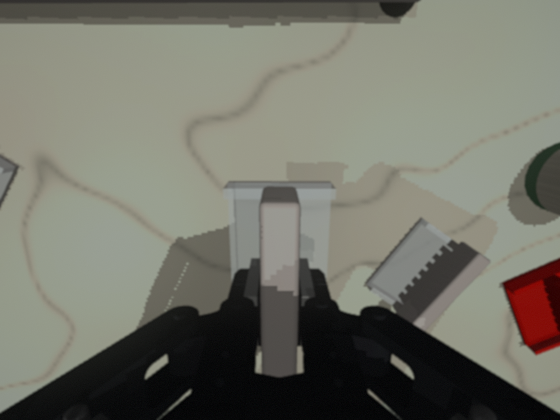

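D is held: tray edges at 225 and 334, scaling to about 51 mm. It is gripped about 5 mm off-centre along the bar, and I'll allow for that. Moving to bay 1.

```bash
M='python3 -m pendant'
$M '[[0,8.5,-41,0,0],[0,8.5,-41,0,0],[0,8.5,-41,0,0],[0,8.5,-41,0,0],[0,8.4,-40.5,0,0],[0,0,0,30,0],[0,0,0,30,0],[0,0,0,0,0],[0,0,0,0,0],[0,0,0,0,0]]'
python3 - <<'E'
from h import *
st(); go(631,-175.2,90,-88.13); im,d,p=snap('wrist','w7'); P=cloud(d,p)
for w in walls(P): print(np.round(w[0],1),'ang',np.degrees(np.arctan2(w[2],w[1])).round(2),np.round(w[3:],1))
E
```

```text
time: 20.95
tool_pos: [632.7, -175.4, 93.0]
tcp_rot: [-179.9, -0.1, -88.1]
ft_force: [-0.0, -0.3, -1.1]
finger_gap: 13.1
t 20.95 [ 632.7 -175.4   93. ] [-1.7985e+02 -6.0000e-02 -8.8080e+01] F [-0.  -0.3 -1.1] gap 13.1 j6 68.1
shift [-0.2  1.7  3. ] turn 0.0 j6 68.1 t 20.95
[ 654.6 -205.9   57.9] ang 3.37 [ 88.3 601.2 689.4]
[ 643.7 -135.1   56.3] ang -3.55 [ 95.6 591.8 687.4]
[638.7 -76.5  55.8] ang 1.96 [104.2 580.9 685.1]
[702.9 -60.8  53.7] ang 5.22 [ 18.5 693.5 712. ]
[702.9 -21.4  50. ] ang 0.77 [ 17.1 694.7 711.8]
[594.8  -1.2  52.2] ang 1.14 [ 43.2 578.1 621.3]
```

```bash
M='python3 -m pendant'
$M '[[0,0,1,8,0],[0,0,0,8,0],[0,0,0,6,0],[0,0,0,5,0],[0,0,0,5,0],[0,0,0,4,0],[0,0,0,3,0],[0,0,0,0,0]]'
python3 - <<'E'
from h import *
st()
E
```

```text
time: 21.8
tool_pos: [631.0, -175.0, 53.7]
tcp_rot: [-180.0, -0.0, -88.0]
ft_force: [-7.7, 2.8, 11.8]
finger_gap: 13.2
t 21.8 [ 631.  -175.    53.7] [-1.7998e+02 -1.0000e-02 -8.8020e+01] F [-7.7  2.8 11.8] gap 13.2 j6 68.0
```

```bash
M='python3 -m pendant'
$M '[[0,0,0,-1,0],[0.22,0,0,0,0],[0.22,0,0,0,0],[0.22,0,0,0,0],[0.22,0,0,-15,0],[0.22,0,0,-15,0],[0.5,0,0,-40,0],[0.7,0,0,-40,0],[0.7,0,0,-40,0],[0.7,0,0,0,0]]'
python3 - <<'E'
from h import *
st(); im,d,p=snap('wrist','w8'); P=cloud(d,p)
def bar(P,x,y,zl=80,zh=105):
    B=P[(np.hypot(P[...,0]-x,P[...,1]-y)<52)&(P[...,2]>zl)&(P[...,2]<zh)]
    c,s,a=cv2.minAreaRect(B[:,:2].astype(np.float32)); return np.round(c,1),np.round(s,1),round(a,1),np.percentile(B[:,2],[10,50,90]).round(1)
print(bar(P,634,-109),bar(P,636,-175))
go(360,-279.8,26,-123.3)
_,d,pt=snap('top'); Q=cloud(d,pt)
for n,(x,y) in dict(A=(331,285),B=(438,158),E=(360,-274)).items(): print(n,tray(Q,x,y,60))
E
```

```text
time: 22.8
tool_pos: [634.8, -176.5, 213.7]
tcp_rot: [-179.2, -0.3, -88.0]
ft_force: [1.4, -0.1, 1.7]
finger_gap: 59.7
t 22.8 [ 634.8 -176.5  213.7] [-179.21   -0.32  -88.02] F [ 1.4 -0.1  1.7] gap 59.7 j6 68.0
(array([ 634.4, -109.8]), array([90.9, 14.5]), 2.0, array([87.7, 94.7, 95.7])) (array([ 633.6, -175.2]), array([92.2, 13.8]), 1.5, array([93.7, 94.9, 95.8]))
shift [ 93.6 278.8 181.6] turn 35.3 j6 68.0 t 22.85
A {'c': array([329.9, 287.9]), 'size': array([91.6, 15.4]), 'ang': 12.5, 'len': array([-45.6,  45. ]), 'wid': array([-41.7,  44.1]), 'z': np.float64(63.2), 'n': 233}
B {'c': array([436.7, 154. ]), 'size': array([15. , 91.9]), 'ang': -33.4, 'len': array([-44.5,  43. ]), 'wid': array([-42.2,  43.1]), 'z': np.float64(64.0), 'n': 222}
E {'c': array([ 358.2, -279.7]), 'size': array([15.6, 91.1]), 'ang': -32.5, 'len': array([-46.6,  18.5]), 'wid': array([-41.9,  42. ]), 'z': np.float64(63.0), 'n': 237}
```

D is seated: bar top 95 mm at (633.6, −175.2). Next is E, for bay 3.

```bash
M='python3 -m pendant'
$M '[[0.7,13.6,39.2,0,0],[0.7,13.6,39.2,0,0],[0.7,13.6,39.2,0,0],[0.7,13.6,39.2,0,0],[0.7,13.6,39.2,0,0],[0.7,13.6,39.2,0,0],[0.7,13.6,39.2,0,0],[0.7,0,0,25,8.5],[0.7,0,0,25,8.5],[0.7,0,0,0,0]]' 60
$M '[[0.7,0,0,25,8.5],[0.7,0,0,15,8.5],[0.7,0,0,0,1.3],[0.7,0,0,0,0],[0.7,0,0,0,0]]'
python3 - <<'E'
from h import *
st(); go(360,-279.8,26,-123.3)
_,d,p=snap('wrist'); print(tray(cloud(d,p),360,-280,60))
E
```

```text
time: 23.9
tool_pos: [357.0, -277.5, 148.5]
tcp_rot: [179.6, 0.2, -105.2]
ft_force: [-0.7, -0.1, -0.3]
finger_gap: 59.7
time: 24.4
tool_pos: [360.4, -280.1, 114.3]
tcp_rot: [-179.9, -0.0, -123.0]
ft_force: [0.2, -0.4, 1.1]
finger_gap: 59.9
t 24.4 [ 360.4 -280.1  114.3] [-1.7990e+02 -2.0000e-02 -1.2303e+02] F [ 0.2 -0.4  1.1] gap 59.9 j6 78.7
shift [-0.1  0.7 88.3] turn 0.3 j6 78.7 t 24.4
{'c': array([ 360.4, -279.8]), 'size': array([13.7, 92.3]), 'ang': -32.8, 'len': array([-33.5,  33. ]), 'wid': array([-41.8,  42. ]), 'z': np.float64(61.3), 'n': 2753}
```

Length measures 66.5 mm, so E goes in bay 3. Gripping.

```bash
M='python3 -m pendant'
$M '[[0.7,0,0,30,0],[0.7,0,0,30,0],[0.7,0,0,20,0],[0.7,0,0,8,0],[0.7,0,0,0,0],[0.1,0,0,0,0],[0,0,0,0,0],[0,0,0,0,0],[0,0,0,0,0],[0,0,0,0,0]]' 60
$M '[[0,0,0,-20,0],[0,0,0,-40,0],[0,0,0,-40,0],[0,0,0,-34,0],[0,0,0,0,-8.5],[0,0,0,0,-8.5],[0,0,0,0,-8.5],[0,0,0,0,-8.5],[0,0,0,0,-1],[0,0,0,0,0]]'
python3 - <<'E'
from h import *
st(); go(631.5,-34.9,160,-88.13); im,d,p=snap('wrist','w9'); P=cloud(d,p); s=r.sense()['tool_pos']
B=P[(np.hypot(P[...,0]-s[0],P[...,1]-s[1])<60)&(P[...,2]>s[2]+22)&(P[...,2]<s[2]+45)]
print(np.median(B[:,2]),len(B),cv2.minAreaRect(B[:,:2].astype(np.float32)))
E
```

```text
time: 25.45
tool_pos: [360.5, -280.4, 26.1]
tcp_rot: [-179.9, -0.0, -123.3]
ft_force: [-1.3, 0.3, 7.1]
finger_gap: 13.4
time: 26.45
tool_pos: [359.6, -279.5, 158.8]
tcp_rot: [180.0, 0.0, -88.5]
ft_force: [0.8, -0.0, -1.9]
finger_gap: 13.0
t 26.45 [ 359.6 -279.5  158.8] [180.     0.   -88.52] F [ 0.8 -0.  -1.9] gap 13.0 j6 44.2
shift [-237.5 -278.1   -1.2] turn -0.4 j6 44.2 t 26.45
191.63750649272086 8414 ((367.222412109375, -279.61663818359375), (71.56266784667969, 49.20958709716797), 32.2681770324707)
```

```bash
M='python3 -m pendant'
$M '[[0,-26.4,-30.9,0,0],[0,-26.4,-30.9,0,0],[0,-26.4,-30.9,0,0],[0,-26.4,-30.9,0,0],[0,-26.4,-30.9,0,0],[0,-26.4,-30.9,0,0],[0,-26.4,-30.9,0,0],[0,-26.4,-30.9,0,0],[0,-26.3,-30.9,0,-0.3],[0,0,0,0,0]]'
$M '[[0,0,0,30,0],[0,0,0,28,0],[0,0,0,0,0],[0,0,0,0,0],[0,0,0,0,0]]'
python3 - <<'E'
from h import *
st(); go(631.5,-35.2,100,-88.13); im,d,p=snap('wrist','w10'); P=cloud(d,p)
for w in walls(P): print(np.round(w[0],1),'ang',np.degrees(np.arctan2(w[2],w[1])).round(2),np.round(w[3:],1))
E
```

```text
time: 27.5
tool_pos: [633.0, -30.3, 157.8]
tcp_rot: [-180.0, 0.1, -88.0]
ft_force: [-1.2, -0.3, -1.3]
finger_gap: 13.5
time: 28.0
tool_pos: [631.8, -34.6, 102.9]
tcp_rot: [-179.8, -0.0, -88.1]
ft_force: [-0.3, 0.5, -0.4]
finger_gap: 12.8
t 28.0 [631.8 -34.6 102.9] [-1.7985e+02 -3.0000e-02 -8.8100e+01] F [-0.3  0.5 -0.4] gap 12.8 j6 80.3
shift [0.6 0.4 2.9] turn 0.0 j6 80.3 t 28.0
[ 681.9 -200.4   51.5] ang 0.19 [ 13.5 675.7 689.2]
[ 638.6 -154.    56. ] ang 10.49 [104.4 582.8 687.3]
[611.9 -84.6  56.4] ang 16.69 [ 76.7 583.7 660.3]
[674.6 -84.2  55.6] ang 80.97 [ 24. 661. 685.]
[702.6 -58.9  54.6] ang 0.14 [ 18.6 693.3 711.9]
[702.8 -20.9  51.5] ang 3.94 [ 14.2 695.2 709.4]
[702.7  -8.5  49.1] ang -20.32 [ 11.1 697.  708. ]
[702.2   2.9  51.1] ang 0.79 [ 16.6 693.8 710.3]
[674.8   4.6  56.8] ang -5.48 [ 18.2 664.2 682.4]
[622.1   5.2  58.4] ang 1.68 [ 76.6 580.4 656.9]
[701.1  40.7  54. ] ang 3.8 [ 22. 690. 712.]
[632.1  87.6  55.6] ang 1.91 [104.4 575.1 679.5]
```

View pics/w10.png

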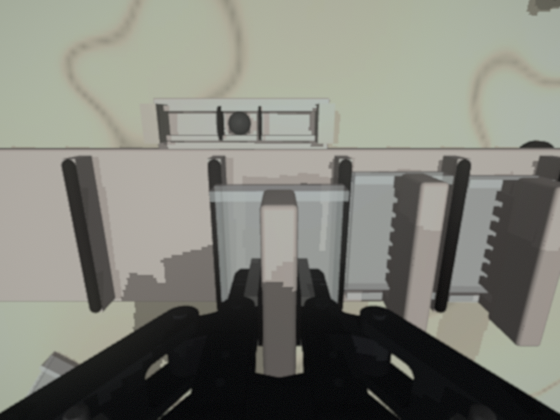

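```bash
M='python3 -m pendant'
$M '[[0,0.4,0,8,0],[0,0,0,8,0],[0,0,0,6,0],[0,0,0,5,0],[0,0,0,5,0],[0,0,0,4,0],[0,0,0,3,0],[0,0,0,0,0]]'
python3 - <<'E'
from h import *
st()
E
```

```text
time: 28.85
tool_pos: [630.9, -34.5, 62.1]
tcp_rot: [-180.0, -0.0, -88.0]
ft_force: [-0.4, 0.4, -0.4]
finger_gap: 13.1
t 28.85 [630.9 -34.5  62.1] [-179.98   -0.    -88.02] F [-0.4  0.4 -0.4] gap 13.1 j6 80.2
```

```bash
M='python3 -m pendant'
$M '[[0,0,0,1.5,0],[0,0,0,1,0],[0,0,0,0,0],[0.2,0,0,0,0],[0.35,0,0,0,0],[0.35,0,0,0,0],[0.35,0,0,-15,0],[0.35,0,0,-35,0],[0.6,0,0,-40,0],[0.7,0,0,-40,0]]'
$M '[[0.7,0,0,-10,0],[0.7,0,0,0,0]]'
python3 - <<'E'
from h import *
st(); im,d,p=snap('wrist','w11'); P=cloud(d,p)
def bar(P,x,y,zl=80,zh=105):
    B=P[(np.hypot(P[...,0]-x,P[...,1]-y)<48)&(P[...,2]>zl)&(P[...,2]<zh)]
    c,s,a=cv2.minAreaRect(B[:,:2].astype(np.float32)); return np.round(c,1),np.round(s,1),round(a,1),np.percentile(B[:,2],[10,50,90]).round(1)
print(bar(P,634,-109),bar(P,631,-35))
_,d,pt=snap('top'); Q=cloud(d,pt)
for n,(x,y) in dict(A=(331,285),B=(438,158)).items(): print(n,tray(Q,x,y,60))
go(438,154.5,26,-123.4)
E
```

```text
time: 29.85
tool_pos: [630.5, -34.4, 191.4]
tcp_rot: [180.0, 0.0, -88.0]
ft_force: [1.4, 0.4, 0.2]
finger_gap: 58.0
time: 30.05
tool_pos: [632.7, -34.8, 203.4]
tcp_rot: [-179.6, -0.1, -88.0]
ft_force: [0.5, 0.4, 0.1]
finger_gap: 59.8
t 30.05 [632.7 -34.8 203.4] [-1.7964e+02 -6.0000e-02 -8.8020e+01] F [0.5 0.4 0.1] gap 59.8 j6 80.2
(array([ 634.3, -109.5]), array([91.2, 14.8]), 2.1, array([86.7, 94.7, 95.7])) (array([630.7, -34.5]), array([92. , 13.6]), 2.2, array([93.7, 94.8, 95.7]))
A {'c': array([330.1, 288. ]), 'size': array([91.2, 16. ]), 'ang': 12.2, 'len': array([-42.9,  42.7]), 'wid': array([-42.1,  41.6]), 'z': np.float64(65.4), 'n': 243}
B {'c': array([436.8, 154.2]), 'size': array([14.6, 91.4]), 'ang': -33.5, 'len': array([-41.2,  46.4]), 'wid': array([-41.9,  44.1]), 'z': np.float64(65.8), 'n': 222}
shift [-195.4  185.5  172.7] turn 35.4 j6 80.2 t 30.15
```

E is seated. Next is B, for bay 5.

```bash
M='python3 -m pendant'
$M '[[0.7,-32.6,31,0,0],[0.7,-32.6,31,0,0],[0.7,-32.6,31,0,0],[0.7,-32.6,31,0,0],[0.7,-32.6,31,0,0],[0.7,-32.6,31,0,0],[0.7,0,0,25,8.5],[0.7,0,0,25,8.5],[0.7,0,0,20,8.5],[0.7,0,0,20,8.5]]' 60
$M '[[0.7,0,0,0,1.4],[0.7,0,0,0,0],[0.7,0,0,0,0]]'
python3 - <<'E'
from h import *
st(); go(438,154.5,26,-123.4)
_,d,p=snap('wrist'); print(tray(cloud(d,p),438,154.5,60))
E
```

```text
time: 31.15
tool_pos: [436.0, 154.3, 106.0]
tcp_rot: [179.8, -0.2, -122.3]
ft_force: [-0.4, -0.2, 0.6]
finger_gap: 60.0
time: 31.45
tool_pos: [438.4, 154.6, 109.8]
tcp_rot: [-180.0, 0.0, -123.2]
ft_force: [0.1, -0.3, 0.5]
finger_gap: 59.5
t 31.45 [438.4 154.6 109.8] [-1.7999e+02  2.0000e-02 -1.2324e+02] F [ 0.1 -0.3  0.5] gap 59.5 j6 136.3
shift [ 0.4  0.3 83.8] turn 0.2 j6 136.3 t 31.45
{'c': array([438.5, 154.4]), 'size': array([14., 92.]), 'ang': -33.3, 'len': array([-41.1,  41.2]), 'wid': array([-41.9,  41.8]), 'z': np.float64(61.3), 'n': 2910}
```

```bash
M='python3 -m pendant'
$M '[[0.7,0,0,30,0],[0.7,0,0,30,0],[0.7,0,0,16,0],[0.7,0,0,7,0],[0.7,0,0,0,0],[0.1,0,0,0,0],[0,0,0,0,0],[0,0,0,0,0],[0,0,0,0,0],[0,0,0,0,0]]' 60
$M '[[0,0,0,-20,0],[0,0,0,-40,0],[0,0,0,-40,0],[0,0,0,-34,0],[0,0,0,0,-8.5],[0,0,0,0,-8.5],[0,0,0,0,-8.5],[0,0,0,0,-8.5],[0,0,0,0,-1.2],[0,0,0,0,0]]'
$M '[[0,0,0,0,0],[0,0,0,0,0]]'
python3 - <<'E'
from h import *
st(); go(625.9,137,160,-88.13)
E
```

```text
time: 32.5
tool_pos: [439.3, 154.9, 27.5]
tcp_rot: [-179.9, 0.1, -123.4]
ft_force: [0.3, 0.5, 7.7]
finger_gap: 12.8
time: 33.5
tool_pos: [438.0, 154.6, 160.2]
tcp_rot: [180.0, -0.0, -88.4]
ft_force: [-0.3, 0.2, -1.7]
finger_gap: 13.0
time: 33.7
tool_pos: [438.1, 154.6, 160.3]
tcp_rot: [180.0, -0.0, -88.4]
ft_force: [0.2, 0.9, -1.8]
finger_gap: 13.3
t 33.7 [438.1 154.6 160.3] [179.99  -0.   -88.35] F [ 0.2  0.9 -1.8] gap 13.3 j6 101.5
shift [  23.  -187.2    0.2] turn -0.2 j6 101.5 t 33.7
```

```bash
M='python3 -m pendant'
$M '[[0,4.6,-37.4,0,0],[0,4.6,-37.4,0,0],[0,4.6,-37.4,0,0],[0,4.6,-37.4,0,0],[0,4.6,-37.4,0,-0.2],[0,0,0,28,0],[0,0,0,28,0],[0,0,0,0,0],[0,0,0,0,0],[0,0,0,0,0]]'
python3 - <<'E'
from h import *
st(); go(625.9,137,100,-88.13); im,d,p=snap('wrist','w12'); P=cloud(d,p)
for w in walls(P): print(np.round(w[0],1),'ang',np.degrees(np.arctan2(w[2],w[1])).round(2),np.round(w[3:],1))
for x in (660,668):
    for y in (90,184):
        m=(abs(P[...,0]-x)<3)&(abs(P[...,1]-y)<9)&(P[...,2]>50)&(P[...,2]<66); X=P[m]; print(x,y,X[:,1].min().round(1),X[:,1].max().round(1),X[X[:,2]>56.5][:,1].mean().round(1))
E
```

```text
time: 34.7
tool_pos: [626.8, 137.6, 106.4]
tcp_rot: [-179.9, 0.0, -88.0]
ft_force: [0.5, -1.2, -1.1]
finger_gap: 12.9
t 34.7 [626.8 137.6 106.4] [-1.7985e+02  1.0000e-02 -8.8040e+01] F [ 0.5 -1.2 -1.1] gap 12.9 j6 95.9
shift [0.6 0.9 6.4] turn 0.1 j6 95.9 t 34.7
[703.3 -20.1  50.7] ang 2.2 [ 16.8 694.6 711.4]
[632.4  -9.9  55.5] ang 15.48 [104.4 578.  682.4]
[702.8  -2.3  49.9] ang 87.61 [ 15.7 695.  710.6]
[701.3  43.   54. ] ang 2.69 [ 22. 690. 712.]
[605.7  87.2  58.3] ang 1.91 [ 55.2 576.  631.1]
[643.5  88.5  58.3] ang 2.06 [ 22.4 632.1 654.5]
[672.7  92.3  56.4] ang 1.24 [ 16.  663.6 679.5]
[669.6 184.2  56.4] ang 10.43 [ 15.5 661.  676.5]
660 90 87.8 87.8 87.8
660 184 180.8 188.3 186.2
668 90 87.2 95.4 91.6
668 184 180.9 189.0 184.7
```

View pics/w12.png

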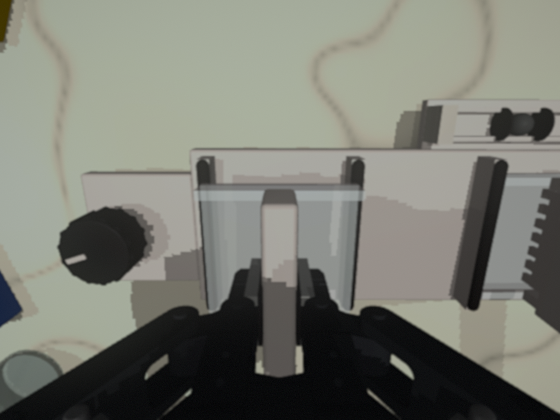

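B is centred: tray edges 197 and 362, walls 205 and 355, and the wall midpoint measures y≈136.8. Lowering.

```bash
M='python3 -m pendant'
$M '[[0,0.7,0.5,8,0],[0,0,0,8,0],[0,0,0,8,0],[0,0,0,6,0],[0,0,0,5,0],[0,0,0,5,0],[0,0,0,3,0],[0,0,0,0,0],[0,0,0,0,0]]'
python3 - <<'E'
from h import *
st()
E
```

```text
time: 35.65
tool_pos: [625.6, 136.7, 63.5]
tcp_rot: [-180.0, -0.0, -88.0]
ft_force: [-9.1, -1.8, 15.3]
finger_gap: 13.4
t 35.65 [625.6 136.7  63.5] [-179.97   -0.    -88.02] F [-9.1 -1.8 15.3] gap 13.4 j6 95.8
```

```bash
M='python3 -m pendant'
$M '[[0,0,0,-1,0],[0.2,0,0,0,0],[0.35,0,0,0,0],[0.35,0,0,0,0],[0.35,0,0,-15,0],[0.35,0,0,-35,0],[0.6,0,0,-40,0],[0.7,0,0,-40,0],[0.7,0,0,-10,0],[0.7,0,0,0,0]]'
python3 - <<'E'
from h import *
st(); im,d,p=snap('wrist','w13'); P=cloud(d,p)
def bar(P,x,y,zl=80,zh=105):
    B=P[(np.hypot(P[...,0]-x,P[...,1]-y)<48)&(P[...,2]>zl)&(P[...,2]<zh)]
    c,s,a=cv2.minAreaRect(B[:,:2].astype(np.float32)); return np.round(c,1),np.round(s,1),round(a,1),np.percentile(B[:,2],[10,50,90]).round(1)
print(bar(P,626,137))
_,d,pt=snap('top'); print(tray(cloud(d,pt),331,288,60))
E
$M '[[0.7,-20.2,36,0,0],[0.7,-20.2,36,0,0],[0.7,-20.2,36,0,0],[0.7,-20.2,36,0,0],[0.7,-20.2,36,0,0],[0.7,-20.2,36,0,0],[0.7,-20.2,36,0,0],[0.7,-20.2,36,0,0],[0.7,0,0,25,-5.3],[0.7,0,0,25,-5.3]]' 60
$M '[[0.7,0,0,35,0],[0.7,0,0,0,0],[0.7,0,0,0,0],[0.7,0,0,0,0]]'
python3 - <<'E'
from h import *
st(); go(331.8,288.2,26,-77.5)
_,d,p=snap('wrist'); print(tray(cloud(d,p),331,288,60))
E
```

```text
time: 36.65
tool_pos: [627.2, 137.0, 206.7]
tcp_rot: [-179.6, 0.0, -88.0]
ft_force: [0.4, -0.4, -0.3]
finger_gap: 59.6
t 36.65 [627.2 137.  206.7] [-1.7962e+02  4.0000e-02 -8.8020e+01] F [ 0.4 -0.4 -0.3] gap 59.6 j6 95.8
(array([625.7, 136.6]), array([91.3, 13.8]), 2.1, array([93.8, 94.9, 95.8]))
None
time: 37.75
tool_pos: [330.2, 288.7, 150.5]
tcp_rot: [179.9, -0.0, -77.1]
ft_force: [1.4, -0.2, 0.1]
finger_gap: 60.0
time: 38.15
tool_pos: [332.5, 288.5, 118.5]
tcp_rot: [-180.0, 0.0, -77.5]
ft_force: [-0.3, 0.5, -0.0]
finger_gap: 59.9
t 38.15 [332.5 288.5 118.5] [-1.7995e+02  2.0000e-02 -7.7450e+01] F [-0.3  0.5 -0. ] gap 59.9 j6 111.7
shift [ 0.2  0.8 92.5] turn 0.0 j6 111.7 t 38.15
{'c': array([331.1, 288.4]), 'size': array([92. , 13.9]), 'ang': 12.5, 'len': array([-37.1,  37.3]), 'wid': array([-42.2,  41.8]), 'z': np.float64(61.7), 'n': 2683}
```

```bash
M='python3 -m pendant'
$M '[[0.7,0,1,30,0],[0.7,0,0,30,0],[0.7,0,0,20,0],[0.7,0,0,11,0],[0.7,0,0,0,0],[0.1,0,0,0,0],[0,0,0,0,0],[0,0,0,0,0],[0,0,0,0,0],[0,0,0,0,0]]' 60
$M '[[0,0,0,-20,0],[0,0,0,-40,0],[0,0,0,-40,0],[0,0,0,-34,0],[0,0,0,0,5.3],[0,0,0,0,5.3],[0,0,0,0,0],[0,0,0,0,0],[0,0,0,0,0]]'
python3 - <<'E'
from h import *
st(); go(628.8,47.1,160,-88.13)
E
```

```text
time: 39.2
tool_pos: [331.8, 288.7, 27.6]
tcp_rot: [-179.9, 0.0, -77.4]
ft_force: [-0.6, -0.0, 6.9]
finger_gap: 12.9
time: 40.1
tool_pos: [330.7, 287.9, 159.9]
tcp_rot: [180.0, -0.0, -87.9]
ft_force: [0.4, -0.4, -1.5]
finger_gap: 13.1
t 40.1 [330.7 287.9 159.9] [ 1.7996e+02 -2.0000e-02 -8.7910e+01] F [ 0.4 -0.4 -1.5] gap 13.1 j6 122.2
shift [ 2.515e+02 -2.891e+02 -2.000e-01] turn 0.2 j6 122.2 t 40.1
```

```bash
M='python3 -m pendant'
$M '[[0,27.9,-32.1,0,0],[0,27.9,-32.1,0,0],[0,27.9,-32.1,0,0],[0,27.9,-32.1,0,0],[0,27.9,-32.1,0,0],[0,27.9,-32.1,0,0],[0,27.9,-32.1,0,0],[0,27.9,-32.1,0,0],[0,28.3,-32.3,0,0.2],[0,0,0,0,0]]'
$M '[[0,0,0,28,0],[0,0,0,28,0],[0,0,0,0,0],[0,0,0,0,0],[0,0,0,0,0]]'
python3 - <<'E'
from h import *
st(); go(628.8,47.1,100,-88.13); im,d,p=snap('wrist','w14'); P=cloud(d,p)
for x in (660,668):
    for y in (5,91):
        m=(abs(P[...,0]-x)<3)&(abs(P[...,1]-y)<9)&(P[...,2]>50)&(P[...,2]<66); X=P[m]; print(x,y,len(X),X[:,1].min().round(1),X[:,1].max().round(1))
E
```

```text
time: 41.1
tool_pos: [631.0, 42.6, 158.6]
tcp_rot: [180.0, -0.1, -88.4]
ft_force: [-0.5, 0.7, -2.1]
finger_gap: 13.5
time: 41.6
tool_pos: [629.5, 46.9, 106.2]
tcp_rot: [-179.9, -0.0, -88.2]
ft_force: [-0.0, 0.9, -1.2]
finger_gap: 13.1
t 41.6 [629.5  46.9 106.2] [-179.86   -0.    -88.18] F [-0.   0.9 -1.2] gap 13.1 j6 87.8
shift [-0.2  0.7  6.2] turn -0.1 j6 87.8 t 41.6Traceback (most recent call last):
  File "<stdin>", line 5, in <module>
    return umr_minimum(a, axis, None, out, keepdims, initial, where)
ValueError: zero-size array to reduction operation minimum which has no identity
```

View pics/w14.png

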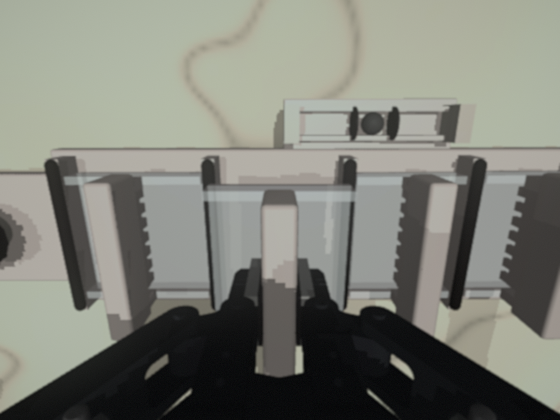

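Tray edges are at 206 and 354 and the walls at 210 and 348, so A is centred. The ball at (372,124) is still between its rings. Lowering A.

```bash
M='python3 -m pendant'
$M '[[0,0,0.5,8,0],[0,0,0,8,0],[0,0,0,8,0],[0,0,0,6,0],[0,0,0,5,0],[0,0,0,5,0],[0,0,0,3,0],[0,0,0,0,0],[0,0,0,0,0]]'
python3 - <<'E'
from h import *
st()
E
```

```text
time: 42.55
tool_pos: [628.3, 46.7, 63.5]
tcp_rot: [-180.0, -0.0, -88.2]
ft_force: [-9.9, 0.1, 15.6]
finger_gap: 13.1
t 42.55 [628.3  46.7  63.5] [-1.7997e+02 -1.0000e-02 -8.8220e+01] F [-9.9  0.1 15.6] gap 13.1 j6 87.8
```

```bash
M='python3 -m pendant'
$M '[[0,0,0,-1,0],[0.2,0,0,0,0],[0.35,0,0,0,0],[0.35,0,0,0,0],[0.35,0,0,-15,0],[0.35,0,0,-35,0],[0.6,0,0,-40,0],[0.7,0,0,-40,0],[0.7,0,20,-40,0],[0.7,0,30,-20,0]]'
$M '[[0.7,0,30,-20,0],[0.7,0,0,0,0],[0.7,0,0,0,0],[0.7,0,0,0,0]]'
python3 - <<'E'
from h import *
st(); im,d,p=snap('wrist','w15'); P=cloud(d,p)
for n,(x,y) in dict(b1=(636,-175),b2=(634,-109),b3=(631.5,-35),b4=(628.8,47),b5=(625.9,137)).items():
    B=P[(abs(P[...,0]-x)<55)&(abs(P[...,1]-y)<20)&(P[...,2]>84)&(P[...,2]<105)]
    c,s,a=cv2.minAreaRect(B[:,:2].astype(np.float32)); print(n,(x,y),np.round(c,1),np.round(s,1),round(a,1),np.percentile(B[:,2],[10,50,90]).round(1), 'ends z',[np.median(B[k][:,2]).round(1) for k in (B[:,0]<x-30,B[:,0]>x+30)])
E
```

```text
time: 43.55
tool_pos: [579.8, 45.0, 258.2]
tcp_rot: [-179.6, -0.0, -88.2]
ft_force: [-0.1, -0.4, 2.0]
finger_gap: 59.5
time: 43.95
tool_pos: [548.2, 44.1, 271.9]
tcp_rot: [180.0, 0.0, -88.2]
ft_force: [1.0, 0.4, -0.9]
finger_gap: 59.7
t 43.95 [548.2  44.1 271.9] [179.97   0.   -88.23] F [ 1.   0.4 -0.9] gap 59.7 j6 87.5
b1 (636, -175) [ 633.7 -174.6] [91.6 16.2] 1.5 [87.2 94.4 95.7] ends z [np.float64(94.5), np.float64(94.4)]
b2 (634, -109) [ 633.6 -109.2] [91.1 14.9] 1.8 [88.  94.6 95.7] ends z [np.float64(94.7), np.float64(94.5)]
b3 (631.5, -35) [630.5 -34.5] [91.5 14.6] 2.3 [91.4 94.6 95.7] ends z [np.float64(94.7), np.float64(94.6)]
b4 (628.8, 47) [627.6  46.7] [90.6 13.9] 1.3 [93.7 94.8 95.8] ends z [np.float64(94.9), np.float64(94.7)]
b5 (625.9, 137) [625.2 136.5] [91.3 14.8] 1.9 [90.6 94.6 95.7] ends z [np.float64(94.6), np.float64(94.4)]
```

View pics/w15.png

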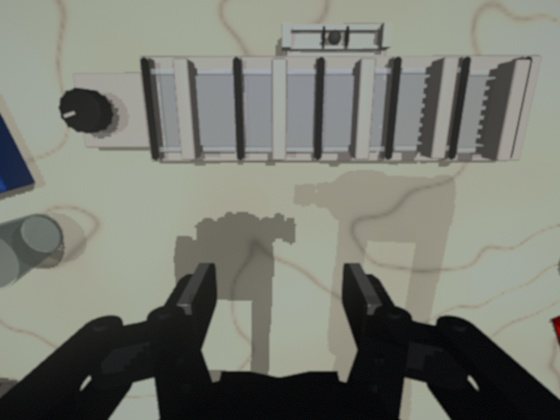

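All five bars sit level at 94–95 mm and centred in their bays. The ball at (335,37) is between its rings at 323 and 347, and the arm is clear. Handing in.

```bash
python3 -c "
from bench import hand_in; print(hand_in())"
```

```text
the job is handed in; nothing more can be done
None
```

The job is done and handed in; `hand_in` gives no verdict, so I have only my own checks to go on.

**Level:** I turned the knob about 215° clockwise in one grip and let go. In the last picture the ball was midway between its rings.

**Trays:** All five trays were present. I ranked them by their lengths measured from depth images instead of trying the bays. The readings (about 51, 59, 67, 75 and 83 mm) were taken as bays 1 to 5, and each tray then went down into its bay. The red and purple look-alikes were left alone.

**Last checks** (wrist depth image, gripper open and clear, about 44 s into the 210 s allowed):
- **Height and tilt:** every bar top read 94–95 mm, which matches a tray flat on the floor, and both ends of each bar agreed to 0.2 mm.
- **Position:** every tray was within about 0.5 mm of its bay's middle across the bay, and within about 2.5 mm along the walls.

**Not checked:** I did not re-measure the bystanders, but the gripper went near none of them. I noticed no knocked tray and no grip slip.

**Disagreements:** the top and wrist cameras differed by about 2 mm. I placed the trays by the wrist camera. One wall check over bay 4 returned no points, so I judged that centring from the picture.

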